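# Load the knife-edge blade into the tilted holder under a parked plunger

## Task

Open the sloping holder by pulling its red spring-plunger knob out and twisting it a quarter turn, so that it stays parked in its rest notch when you let go. Then lay the steel knife-edge blade in the holder's channel, far end under the plunger, lowering it gently until it lies flat with its notch over the brass pin. Let go, leave the plunger parked so the edge can be set later, and do not disturb the other things on the bench.

Things in the scene. Friction and masses are not known exactly. Their poses are not given: they have to be found in the camera images.
- holder: Fixed holder: aluminium base plate 200 x 90 x 12 mm carrying the sloping bed and the plunger. Origin: under the centre of the base plate, on the bench. Its +x runs level from the bed's low end to its high end (roughly away from the robot, turned up to 0.3 rad), z up.
- bed: Grey bed sloping 30 deg. Origin: on its surface at the brass pin's axis. x: up the slope, y: across, z: square to the surface, leaning 30 deg from vertical to the low end. Pin: diameter 8, 5 mm high, chamfered. Surface: x = -22 to 165 mm. Side rails 5 mm high, x = -5 to 125, leave a channel 49 mm wide centred on y = 0, ended by a post at x = 149. At (-60, 0, 35) mm in the holder's frame.
- arm (a point): Middle of the underside of the grey arm over the bed's high end, at (137, 0, 22) mm in the bed's frame. The arm spans x = 111 to 163, y = +-15, z = 22 to 32 mm there and carries the plunger, whose axis is the bed normal at x = 126, y = 0, in a dark slotted collar 16 x 19 mm, z = 32 to 50.5. The seated blade reaches x = 138, under the plunger's nose (diameter 8 mm).
- plunger (a joint): How far the plunger is pulled out along the bed's +z, in m: 0 (nose 1 mm above the bed) to 0.022. A spring pulls it back: 4 N at 0, about 9 N at 0.020. It can be turned freely only when pulled beyond 0.0185; the rest notch holds it at about 0.015 (nose 16 mm above the bed).
- plunger_knob (a joint): Turn of the knob about the bed's +z in rad, counter-clockwise positive, 0 as found; limits +-1.9. The brass cross key under it lies in a slot at 0 and drops into the rest notch at +1.57 or -1.57 (either will do, within about 0.15 rad) when let back from beyond 0.0185 m of pull. Turns easily.
- knob_grip (a point): Point on the axis of the red round knob, at mid-height: the knob is 28 mm in diameter and 24 mm high (12 mm each way from here along the bed's z). It moves with the plunger; at rest it lies at (126, 0, 66) mm in the bed's frame. Its own x and y axes turn with the knob; z is the bed's z.
- blade: Loose flat steel blade 150 x 44 x 4 mm, 0.12 kg, flat on the bench, with a black grip rib on top: 44 (x) by 14 (y) mm, z = 4 to 26, centred at x = -15, y = 0 mm. Origin: centre of the plate's underside; x along its length, z up. The notch is in its -x end, open to that end, 11 mm wide, 16 deep (x = -75 to -59). Seated, its axes match the bed's, notched end low.
- blade_notch (a point): Point in the notch on the blade's underside at x = -63, y = 0, z = 0 mm of the blade; it coincides with the bed's origin when the notch's bottom rests against the pin.
- vblock: Loose grey aluminium vee block 60 x 40 x 34 mm; origin under its centre. Bystander.
- caliper: Loose caliper 200 mm long, 60 mm wide at the jaws, 12 mm high; origin under the middle of its beam. Bystander.
- bearing_block: Loose grey bearing block 45 x 50 x 44 mm with a black bore; origin under its centre. Bystander.
- hex_keys: Loose set of hex keys in a black clip, 120 x 26 x 16 mm; origin under the clip. Bystander.
- thumb_nut: Loose brass thumb nut, 26 mm in diameter, 20 mm high; origin under its centre. Bystander.
- cleaner: Loose white bottle, 48 mm in diameter, 120 mm high; origin under its centre. Bystander.
Not all that is in view belongs to the job. Leave any blue look-alike of the holder alone. Leave any blue look-alike of the blade alone.

How it is judged:
On the way:
1. the plunger is pulled out, turned into its rest notch and stays there by itself, with nothing touching the holder (value of joint plunger above 0.013 m and contact force between the fingers and holder below 0.1 N and (value of joint plunger_knob above 1.2 rad or value of joint plunger_knob below -1.2 rad)), for 0.2 s.
At the end, for the whole second after the job is handed in: Blade at rest, right way up, flat on the bed (0.03 rad, underside at the notch within 1.5 mm), notch over the pin (3 mm sideways, at most 8 mm up-slope of touching the pin, 0.08 rad lengthwise), plunger still parked more than 13 mm out (value of joint plunger above 0.013 m and x of blade_notch in the frame of bed between -0.003 and 0.008 m and y of blade_notch in the frame of bed between -0.003 and 0.003 m and z of blade_notch in the frame of bed between -0.002 and 0.0015 m and angle between the z axis of blade and the z axis of bed, either way round below 0.03 rad and angle between the x axis of blade and the x axis of bed, either way round below 0.08 rad and angle between blade's own z axis and vertical below 1 rad and linear speed of blade below 0.02 m/s).
It fails at once if the blade is dropped or thrown into the holder (faster than 0.4 m/s within 50 mm of its seat) (distance between blade_notch and bed below 0.05 m and linear speed of blade above 0.4 m/s).
It fails at once if another thing on the bench (vee block, caliper, bearing block, hex keys, thumb nut, bottle) is moved more than 30 mm (distance of any of vblock, caliper, bearing_block, hex_keys, thumb_nut, cleaner from where it was at the start of the episode above 0.03 m).
It also fails if it takes over 56 s, if anything falls off the work surface, if the arm or the gripper's body presses on something with over 40 N, if the wrist force passes 120 N, or if a joint passes its speed limit or range.

## Robot

A 6-joint arm with a two-finger parallel gripper is mounted at the origin on the work surface. World frame = base frame: x ahead of the robot, y to its left, z up, the work surface at z = 0. Lengths are in m, angles in rad, forces in N, time in s.
With the tool pointing down it reaches from about 0.25 to 0.725 m from the base axis. Payload 4 kg.
Tool frame: the origin (TCP) lies at the very end of the fingers, on their centre line; the grasp point (between the pads) lies 19 mm behind it; z points along the fingers, y is the line along which they close (so a half turn about z gives the same grasp; the last joint's range is limited). The gripper opens to 85 mm and grips with 20 to 120 N. Pads are 22 mm wide; open, the fingers measure 114 mm over their backs; the gripper's body (76 mm by 85 mm) begins 54 mm behind the grasp point. The pads swing forward as they close: fully open they stand 13 mm farther back than shut.
Start: joints at [-1.137, 0.241, 0.005, 1.335, 0, 1.571], TCP at [0.21, -0.454, 0.194] pointing down, gripper open.
Joint ranges: [-2.72, 2.72], [-1.05, 1.87], [-1.09, 1.28], [-1.99, 2.15], [-1.42, 1.44], [-3.14, 3.14]. Speed limits (rad/s): [2.79, 2.79, 3.14, 3.14, 3.14, 3.14].

## Interface

Orientations are given as a unit quaternion [x, y, z, w].
In Python, from workcell import bot, vision, workorder gives the robot as it stands.
- The arm moves only by the shell command python3 -m creep 'ROWS' [OPENING]. ROWS is JSON, a list of rows, each a list of 2 entries, a list of its own where there are three numbers: the shift along the tool's x, y, z in mm, then the turn, a rotation vector about the tool's x, y, z in rad. In form: [[[dx, dy, dz], [wx, wy, wz]], ...]. A call has 1 to 12 rows; each row shifts and turns the commanded pose from where the row before left it, along the tool's axes as they then stand; what a row does not reach is not made up. A row lasts 1/8 s, in which the tool goes at most 62.5 mm and 10.7 degrees, less where a joint would pass 70% of its speed; a pose out of reach is approached as far as the arm can. A call is refused whole if a number of a shift passes 62.5 or a number of a turn 0.188, either way. A call with a gripper value outside its range is refused whole. OPENING is the finger opening in mm, from 0 to 85.4, set as the call begins (- or left out, the last holds). The fingers move at their own pace and stop on an object; the grip force is fixed at half the most. Time passes only in rows, so rows that do not move let the fingers close. It gives the time, the measured TCP pose, the force, the opening and the grip force at its end, in the units of the state.
- bot.get_obs(): the state, without advancing time (a new reading comes with each control period).
- vision.camera(name): name is "scene" or "top"; returns a dict with "image" (420x560x3 uint8, blue, green, red), "z_map" (420x560 float32, m along the optical axis (not along the pixel's ray), 0 where there is no reading), "K" (3x3 intrinsics, pixels), "k1" (the pictures are not rectified: a ray, as slopes to the right and down, at radius r is drawn at 1 + k1 r^2 times it, then the intrinsics apply), "rvec" (rotation vector, rad) and "tvec" (3), from world to camera coordinates, as OpenCV has them. Camera axes: x right, y down, z forward; pixel columns grow to the right and rows downward; lengths in m; the calibration is good to about 2 mm. A picture is of the moment at which its call begins.
- workorder.job_done(): hands the job in; it is judged then, once.
Trained networks look in a picture, given as the dict that the camera call returned (one of the last four; its "shot" number tells which), for a name from the list of things; names that differ only in an ending like _2 or _b are one class to them, and where a whole thing is asked for, a point or a joint stands for the part that bears it (a point fixed in the world has none). Each returns a list of dicts, best first, with "score" (0 to 1); they miss things now and then, are a little off and sometimes report something else, mostly with a low value. They report only what shows in the picture. A call takes as long as a camera call. They do not tell look-alikes from the thing itself.
- vision.spot_in(picture, query): "position" ([column, row] in pixels, amid what is visible of it).
- vision.place_of(picture, query): "position" ([column, row] in pixels: a listed point, or the origin of a listed thing).
The state is a dict: "clock": time; "joint_pos": joint angles; "joint_vel": joint speeds; "tau": joint torques, N m; "eef_pos": TCP position; "tool_rot": TCP orientation; "ft_force": force on the tool from outside, world axes, zero at the start; "ft_torque": the same for the moment, N m; "grip_width": finger opening in m; "grasp_force": force on a finger pad.
Only numpy, scipy, OpenCV 4.12 (cv2) and the standard library are available. Lean on these libraries where they do the work, as an engineer would, in place of code of your own. Each camera call takes 0.05 s, during which the arm holds its last target. There are 200 camera calls.

## Working session

There is one attempt and no reset: what is moved stays moved. The work goes in short steps, Python scripts to look and compute and a shell command to move; the robot and the scene stay as the last step left them, time stands still between calls to the robot, and variables do not carry over. Pictures are saved under pics/ and viewed, at most 10 in all, crops included, and the job is handed in when it is done.

```bash
mkdir -p pics; cat > h.py <<'E'
import numpy as np, cv2
from scipy.spatial.transform import Rotation as R
from workcell import bot, vision, workorder
def ray(c,px):
    K=c["K"];d=np.array([(px[0]-K[0,2])/K[0,0],(px[1]-K[1,2])/K[1,1]])
    u=d.copy()
    for _ in range(20): u=d/(1+c["k1"]*(u@u))
    return np.array([u[0],u[1],1.])
def w(c,p): return (p-np.ravel(c["tvec"]))@R.from_rotvec(np.ravel(c["rvec"])).as_matrix()
def depth(c,px):
    i,j=int(round(px[1])),int(round(px[0]));z=c["z_map"][max(i-1,0):i+2,max(j-1,0):j+2];z=z[z>0]
    return np.median(z) if len(z) else 0
def pt(c,px): return w(c,ray(c,px)*depth(c,px))
def onz(c,px,z):
    o=w(c,np.zeros(3));d=w(c,ray(c,px))-o
    return o+d*(z-o[2])/d[2]
def cloud(c):
    H,W=c["z_map"].shape;K=c["K"]
    jj,ii=np.meshgrid(np.arange(W),np.arange(H))
    d=np.stack([(jj-K[0,2])/K[0,0],(ii-K[1,2])/K[1,1]],-1);u=d.copy()
    for _ in range(20): u=d/(1+c["k1"]*(u**2).sum(-1,keepdims=True))
    P=np.concatenate([u,np.ones((H,W,1))],-1)*c["z_map"][...,None]
    return w(c,P.reshape(-1,3)).reshape(H,W,3)
E
python3 - <<'E'
from h import *
ims=[]
for n in ("scene","top"):
    c=vision.camera(n); ims.append(c["image"]); cv2.imwrite(f"pics/{n}0.png",c["image"])
    print(n,"campos",w(c,np.zeros(3)).round(3))
    for q in ("holder","bed","arm","knob_grip","blade","blade_notch","vblock","caliper","bearing_block","hex_keys","thumb_nut","cleaner"):
        for r in vision.place_of(c,q)[:2]:
            p=r["position"]; print(q,round(r["score"],2),np.round(p),"depthpt",pt(c,p).round(3),"z0",onz(c,p,0).round(3)[:2])
print(bot.get_obs())
E
```

```text
scene campos [ 1.047 -0.364  1.132]
holder 0.94 [361. 235.] depthpt [0.574 0.178 0.012] z0 [0.569 0.184]
holder 0.74 [323. 141.] depthpt [0.216 0.294 0.011] z0 [0.208 0.3  ]
bed 0.8 [350. 212.] depthpt [0.504 0.188 0.038] z0 [0.485 0.207]
bed 0.76 [307. 131.] depthpt [0.18  0.252 0.049] z0 [0.141 0.28 ]
arm 0.83 [380. 216.] depthpt [0.603 0.198 0.131] z0 [0.545 0.271]
arm 0.6 [334. 118.] depthpt [0.245 0.305 0.131] z0 [0.139 0.393]
knob_grip 0.63 [331. 105.] depthpt [0.224 0.305 0.167] z0 [0.082 0.421]
knob_grip 0.53 [377. 205.] depthpt [0.586 0.196 0.162] z0 [0.509 0.29 ]
blade 0.97 [250. 278.] depthpt [ 0.523 -0.154  0.006] z0 [ 0.521 -0.153]
blade 0.96 [300. 246.] depthpt [0.514 0.01  0.015] z0 [0.507 0.014]
blade_notch 0.9 [239. 257.] depthpt [ 0.446 -0.149 -0.001] z0 [ 0.446 -0.149]
blade_notch 0.65 [273. 240.] depthpt [ 0.449 -0.038 -0.001] z0 [ 0.449 -0.038]
vblock 0.89 [197. 300.] depthpt [ 0.518 -0.306  0.034] z0 [ 0.502 -0.304]
caliper 0.69 [331. 313.] depthpt [ 0.719 -0.027  0.004] z0 [ 0.718 -0.025]
caliper 0.2 [291. 319.] depthpt [ 0.681 -0.125  0.013] z0 [ 0.676 -0.122]
[... 1569 characters left out ...]
': array([-1.13696656e+00,  2.40601021e-01,  4.99282415e-03,  1.33518615e+00,
        2.55488714e-05,  1.57081729e+00]), 'joint_vel': array([ 5.36935221e-05,  8.52690079e-04, -3.92449615e-04, -8.14159566e-04,
        1.80115569e-03, -5.07418091e-04]), 'tau': array([-9.28894474e-05, -3.72219121e+01,  2.52688140e+01,  1.27648833e-03,
       -9.83410132e-05, -3.43067201e-07]), 'eef_pos': array([ 0.21018302, -0.45367911,  0.19390321]), 'tool_rot': array([ 9.76568324e-01,  2.15207592e-01,  1.26877339e-05, -1.78440454e-06]), 'ft_force': array([-0.1764047 , -0.39825326, -0.67143229]), 'ft_torque': array([-0.06470985,  0.0273307 ,  0.03878849]), 'grasp_force': 0.0, 'grip_width': 0.08542695943603014}
```

View pics/scene0.png

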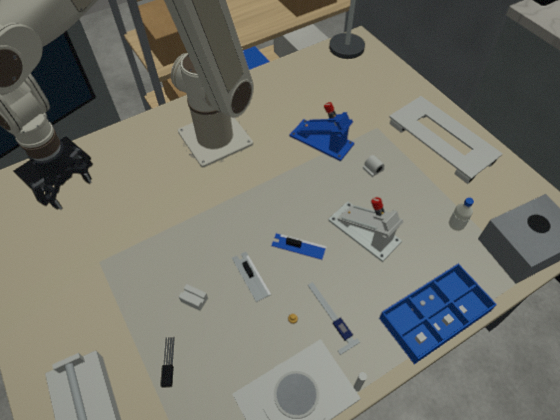

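View pics/top0.png

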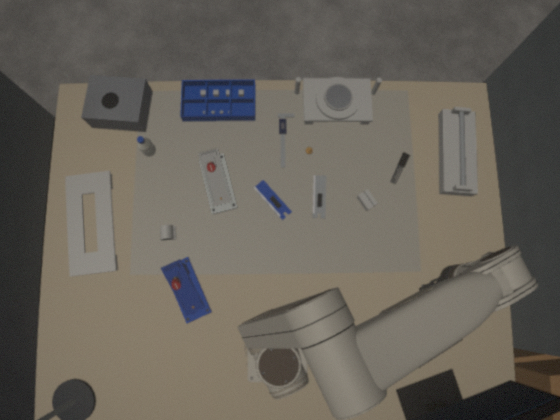

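The scene picture shows the grey holder at about (361,235) with its red knob at (377,205). The steel blade is at (250,278), with its notched end towards the robot at (239,257). The top view shows the same holder at (217,180) and blade at (319,197). The blue copies are separate and I'll leave them alone. Next I refine the poses from depth.

```bash
python3 - <<'E'
from h import *
for n in ("scene","top"):
    c=vision.camera(n);P=cloud(c);im=c["image"].astype(int);X,Y,Z=P[...,0],P[...,1],P[...,2]
    ok=c["z_map"]>0
    m=ok&(abs(X-.56)<.15)&(abs(Y-.2)<.11)&(Z>.006)&(Z<.018)
    k,lab,st,_=cv2.connectedComponentsWithStats(m.astype(np.uint8)); 
    m2=ok&(abs(X-.56)<.15)&(abs(Y-.2)<.10)&(Z>.006)
    r=cv2.minAreaRect((P[m2][:,:2]*1000).astype(np.float32)); print(n,"holder rect all",r)
    r=cv2.minAreaRect((P[m][:,:2]*1000).astype(np.float32)); print(n,"base rect",r, m.sum())
    red=(im[...,2]>110)&(im[...,1]<70)&(im[...,0]<70)&ok&(X>.4)&(abs(Y-.2)<.12)
    q=P[red]; print("red n",red.sum(),"mean",q.mean(0).round(4),"min",q.min(0).round(3),"max",q.max(0).round(3))
    v,u=np.nonzero(red);cpx=(u.mean(),v.mean());print("px",cpx,"at z.155",onz(c,cpx,.155).round(4))
    b=ok&(X>.4)&(X<.62)&(abs(Y+.15)<.06)&(Z>.0018)&(im.min(-1)>0)
    k,lab,st,ce=cv2.connectedComponentsWithStats(b.astype(np.uint8)); i=1+np.argmax(st[1:,4])
    r=cv2.minAreaRect((P[lab==i][:,:2]*1000).astype(np.float32)); print("blade rect",r,st[i])
    rb=ok&(X>.4)&(X<.62)&(abs(Y+.15)<.06)&(Z>.018)
    r=cv2.minAreaRect((P[rb][:,:2]*1000).astype(np.float32)); print("rib",P[rb].mean(0).round(4),r,rb.sum())
    x0,y0=(300,170) if n=="scene" else (170,120)
    cv2.imwrite(f"pics/crop_{n}.png",cv2.resize(c["image"][y0:y0+100,x0:x0+120],None,fx=5,fy=5,interpolation=cv2.INTER_CUBIC))
a,b=[cv2.imread(f"pics/crop_{n}.png") for n in("scene","top")]
cv2.imwrite("pics/c1.png",cv2.resize(np.vstack([a,b]),None,fx=.6,fy=.6))
E
```

```text
scene holder rect all ((568.21240234375, 169.40472412109375), (281.28533935546875, 166.3359375), 19.666404724121094)
scene base rect ((569.4237060546875, 170.72488403320312), (280.1033630371094, 185.31173706054688), 27.02813720703125) 920
red n 41 mean [0.5791 0.2026 0.1645] min [0.565 0.192 0.156] max [0.593 0.212 0.171]
px (np.float64(377.5121951219512), np.float64(201.4878048780488)) at z.155 [0.5745 0.2081 0.155 ]
blade rect ((515.4253540039062, -151.99427795410156), (62.77960205078125, 160.8482666015625), 87.54668426513672) [232 250  42  54 656]
rib [ 0.5019 -0.1491  0.0251] ((501.0727233886719, -148.8968963623047), (14.545894622802734, 45.64472198486328), 88.411865234375) 86
top holder rect all ((560.14794921875, 200.70559692382812), (298.8084716796875, 196.4139862060547), 0.13144341111183167)
top base rect ((560.158447265625, 200.88592529296875), (298.7812194824219, 217.29209899902344), 0.09089384973049164) 834
red n 23 mean [0.5712 0.2003 0.1666] min [0.564 0.19  0.159] max [0.578 0.208 0.178]
px (np.float64(210.56521739130434), np.float64(167.30434782608697)) at z.155 [0.5746 0.2019 0.155 ]
blade rect ((510.5735778808594, -149.92364501953125), (217.67196655273438, 119.62617492675781), 0.10593301802873611) [ 301  166   36   63 1123]
rib [ 0.4979 -0.1503  0.0261] ((498.52764892578125, -150.13458251953125), (11.163636207580566, 43.120582580566406), 89.159423828125) 52
```

View pics/c1.png

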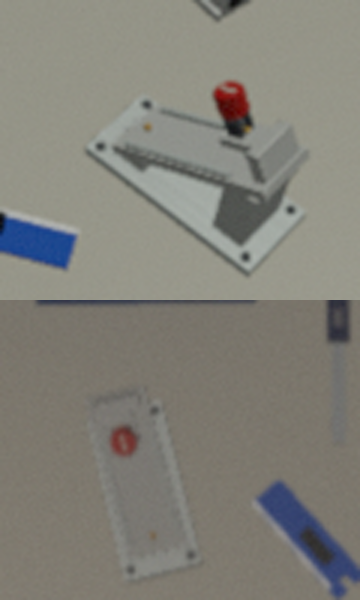

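The crop shows the holder's base corners clearly in the scene view, the pin at scene (349,212) and top (221,199), and the red knob leaning over the slope. I'll get the holder pose from the corners, the pin and the knob.

```bash
cat > hold.py <<'E'
from h import *
from scipy.optimize import least_squares
def proj(c,p):
    q=R.from_rotvec(np.ravel(c["rvec"])).apply(p)+np.ravel(c["tvec"])
    u=q[:2]/q[2];u=u*(1+c["k1"]*(u@u));return np.array([c["K"][0,0]*u[0]+c["K"][0,2],c["K"][1,1]*u[1]+c["K"][1,2]])
E
python3 - <<'E'
from hold import *
cs,ct=vision.camera("scene"),vision.camera("top")
s=np.sin(np.pi/6);k=np.cos(np.pi/6)
B=np.array([[k,0,-s],[0,1,0],[s,0,k]]);o=np.array([-60,0,35])
bed=lambda x,y,z:(o+B@np.array([x,y,z]))/1000
pin=bed(0,0,5);kn=bed(126,0,66)
C=lambda a,b:np.array([a*.1,b*.045,.012])
for p in [(328.7,220),(382.7,261),(402,241),(349.3,202.3)]: print(onz(cs,p,.012).round(4))
for p in [(212.7,213.3),(237,208.7),(222.3,153.3)]: print("t",onz(ct,p,.012).round(4))
ob=[(cs,C(-1,-1),(328.7,220)),(cs,C(1,-1),(382.7,261)),(cs,C(1,1),(402,241)),(cs,C(-1,1),(349.3,202.3)),(ct,C(-1,1),(212.7,213.3)),(ct,C(-1,-1),(237,208.7)),(ct,C(1,-1),(222.3,153.3)),
(cs,pin,(349.3,212.3)),(ct,pin,(221,199))]
f=lambda v:np.concatenate([proj(c,R.from_euler('z',v[2]).apply(p)+[v[0],v[1],0])-q for c,p,q in ob])
r=least_squares(f,[.56,.2,.2],loss="soft_l1");v=r.x
print("holder",v.round(4),f(v).reshape(-1,2).round(1).tolist())
W=lambda p:R.from_euler('z',v[2]).apply(p)+[v[0],v[1],0]
print("pin0",W(bed(0,0,0)).round(4),"knob",W(kn).round(4),"proj knobcentre",proj(cs,W(kn)).round(1),proj(ct,W(kn)).round(1))
# red mask check
for c in(cs,ct):
    im=c["image"].astype(int);m=(im[...,2]>1.8*im[...,1])&(im[...,2]>60);m[:,:]&=True
    P=cloud(c);m&=(P[...,0]>.5)&(P[...,0]<.65)&(P[...,1]>.1)&(P[...,1]<.3)
    vv,uu=np.nonzero(m);print("red",uu.mean(),vv.mean(),uu.min(),uu.max(),vv.min(),vv.max(),m.sum())
E
```

```text
[0.4826 0.1302 0.012 ]
[0.6719 0.1788 0.012 ]
[0.6505 0.265  0.012 ]
[0.4631 0.2186 0.012 ]
t [0.4545 0.2113 0.012 ]
t [0.4696 0.1292 0.012 ]
t [0.6662 0.1817 0.012 ]
holder [0.5642 0.1978 0.251 ] [[-1.0, -0.9], [0.2, 0.0], [0.2, -0.4], [-1.9, -1.3], [-1.6, -0.5], [-0.1, -2.6], [0.8, -1.7], [-0.8, -0.4], [-0.4, -1.7]]
pin0 [0.5061 0.1829 0.035 ] knob [0.5798 0.2018 0.1552] proj knobcentre [376.9 203.9] [210.6 165.7]
red 377.0842105263158 203.9157894736842 371 382 198 209 95
red 210.95454545454547 166.36363636363637 208 214 164 169 22
```

```bash
cat > plan.py <<'E'
from hold import *
V=[.5645,.1975,.251]
s,k=.5,np.sqrt(.75)
RH=R.from_euler('z',V[2]).as_matrix()
RB=RH@np.array([[k,0,-s],[0,1,0],[s,0,k]])
OB=np.array([V[0],V[1],0])+RH@np.array([-.06,0,.035])
bedw=lambda *p:OB+RB@(np.array(p)/1000)
def pose():
    o=bot.get_obs();return o,np.array(o["eef_pos"]),R.from_quat(o["tool_rot"]).as_matrix()
def plan(p,Rt,n):
    """constant row (shift mm, turn) repeated n times from the measured pose"""
    o,p0,R0=pose();d=R.from_matrix(R0.T@Rt).as_rotvec()/n
    S=sum(R.from_rotvec(d*i).as_matrix() for i in range(n))
    t=np.linalg.solve(S,R0.T@(p-p0)*1000)
    q,Q=p0.copy(),R0.copy();path=[]
    for i in range(n): q=q+Q@t/1000;Q=Q@R.from_rotvec(d).as_matrix();path.append(q)
    print("clock",o["clock"],"q",o["joint_pos"].round(2),"n",n,"row",t.round(1).tolist(),d.round(4).tolist());print("path",np.round(path[::3],3).tolist())
def rel(p,Rt):
    o,p0,R0=pose();print("clock",round(o["clock"],2),"q",o["joint_pos"].round(2),"tool-frame err mm",(R0.T@(p-p0)*1000).round(1),"turn",R.from_matrix(R0.T@Rt).as_rotvec().round(4),"F",o["ft_force"].round(1),"w",round(o["grip_width"],4),"g",o["grasp_force"])
RK=np.stack([RB[:,1],RB[:,0],-RB[:,2]],1)
E
python3 -c "
from plan import *
plan(bedw(126,0,111),RK,20)"
```

```text
clock 1.5 q [-1.14  0.24  0.01  1.34  0.    1.57] n 20 row [39.8, -0.1, 2.6] [-0.0218, 0.0181, -0.0677]
path [[0.246, -0.437, 0.191], [0.347, -0.373, 0.187], [0.432, -0.289, 0.188], [0.499, -0.191, 0.191], [0.545, -0.08, 0.195], [0.567, 0.037, 0.197], [0.564, 0.157, 0.196]]
```

```bash
r='[[39.8,-0.1,2.6],[-0.0218,0.0181,-0.0677]]'; true
python3 -m creep '[[[39.8,-0.1,2.6],[-0.0218,0.0181,-0.0677]],[[39.8,-0.1,2.6],[-0.0218,0.0181,-0.0677]],[[39.8,-0.1,2.6],[-0.0218,0.0181,-0.0677]],[[39.8,-0.1,2.6],[-0.0218,0.0181,-0.0677]],[[39.8,-0.1,2.6],[-0.0218,0.0181,-0.0677]],[[39.8,-0.1,2.6],[-0.0218,0.0181,-0.0677]],[[39.8,-0.1,2.6],[-0.0218,0.0181,-0.0677]],[[39.8,-0.1,2.6],[-0.0218,0.0181,-0.0677]],[[39.8,-0.1,2.6],[-0.0218,0.0181,-0.0677]],[[39.8,-0.1,2.6],[-0.0218,0.0181,-0.0677]]]' 85
python3 -m creep '[[[39.8,-0.1,2.6],[-0.0218,0.0181,-0.0677]],[[39.8,-0.1,2.6],[-0.0218,0.0181,-0.0677]],[[39.8,-0.1,2.6],[-0.0218,0.0181,-0.0677]],[[39.8,-0.1,2.6],[-0.0218,0.0181,-0.0677]],[[39.8,-0.1,2.6],[-0.0218,0.0181,-0.0677]],[[39.8,-0.1,2.6],[-0.0218,0.0181,-0.0677]],[[39.8,-0.1,2.6],[-0.0218,0.0181,-0.0677]],[[39.8,-0.1,2.6],[-0.0218,0.0181,-0.0677]],[[39.8,-0.1,2.6],[-0.0218,0.0181,-0.0677]],[[39.8,-0.1,2.6],[-0.0218,0.0181,-0.0677]],[[0,0,0],[0,0,0]]]' 85
python3 - <<'E'
from plan import *
rel(bedw(126,0,49),RK)
c=vision.camera("scene");cv2.imwrite("pics/a1.png",cv2.resize(c["image"][130:290,270:470],None,fx=3.5,fy=3.5,interpolation=cv2.INTER_CUBIC))
E
```

```text
clock: 2.75
eef_pos: [0.5, -0.1891, 0.1912]
tool_rot: [0.84, 0.525, 0.11, 0.085]
ft_force: [-0.3, 0.6, -1.0]
grip_width: 0.0849
grasp_force: 0.0
clock: 4.12
eef_pos: [0.5567, 0.1985, 0.1928]
tool_rot: [0.591, 0.764, 0.204, 0.158]
ft_force: [-0.4, 0.2, 1.0]
grip_width: 0.0847
grasp_force: 0.0
clock 4.12 q [ 0.38  0.03 -0.41  0.62 -0.06  1.68] tool-frame err mm [-3.   1.5 61.3] turn [-0.0015 -0.0015  0.0034] F [-0.4  0.2  1. ] w 0.0847 g 0.0
```

View pics/a1.png

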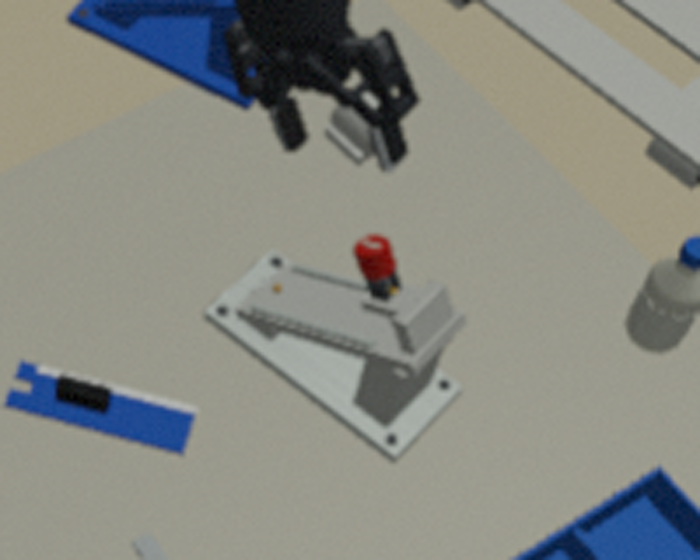

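The fingers sit in line with the knob axis: their midpoint is near (340,145) and the knob is at (377,260), leaning towards them. I'll go down the axis and close.

```bash
python3 -m creep '[[[-3,1.5,10],[0,0,0]],[[0,0,15],[0,0,0]],[[0,0,15],[0,0,0]],[[0,0,15],[0,0,0]],[[0,0,6],[0,0,0]],[[0,0,0],[0,0,0]]]' 85
python3 -c "
from plan import *
rel(bedw(126,0,49),RK)"
python3 -m creep '[[[0,0,0],[0,0,0]],[[0,0,0],[0,0,0]],[[0,0,0],[0,0,0]],[[0,0,0],[0,0,0]],[[0,0,0],[0,0,0]],[[0,0,0],[0,0,0]],[[0,0,0],[0,0,0]]]' 10
python3 -c "
from plan import *
rel(bedw(126,0,49),RK)"
```

```text
clock: 4.92
eef_pos: [0.5893, 0.2013, 0.1402]
tool_rot: [0.592, 0.763, 0.203, 0.158]
ft_force: [0.4, 0.1, 0.4]
grip_width: 0.085
grasp_force: 0.0
clock 4.92 q [ 0.36  0.14 -0.43  0.48 -0.05  1.66] tool-frame err mm [ 2.4 -0.2 -0.3] turn [-0.002   0.0008  0.0001] F [0.4 0.1 0.4] w 0.085 g 0.0
clock: 5.8
eef_pos: [0.5895, 0.2015, 0.1412]
tool_rot: [0.592, 0.763, 0.204, 0.159]
ft_force: [0.7, -0.0, 1.0]
grip_width: 0.0102
grasp_force: 0.0
clock 5.8 q [ 0.36  0.14 -0.43  0.48 -0.05  1.66] tool-frame err mm [ 2.3 -0.9  0.4] turn [-0.0005  0.0005  0.0001] F [ 0.7 -0.   1. ] w 0.0102 g 0.0
```

```bash
python3 - <<'E'
from plan import *
a=[]
for n,x,y in(("scene",330,150),("top",160,110)):
    c=vision.camera(n);a.append(cv2.resize(c["image"][y:y+100,x:x+100],None,fx=4,fy=4,interpolation=cv2.INTER_CUBIC))
    for q in("knob_grip",):
        print(n,[(r["position"],round(r["score"],2)) for r in vision.place_of(c,q)])
    print(proj(c,bedw(126,0,66)).round(1),"tcp",proj(c,pose()[1]).round(1))
cv2.imwrite("pics/a2.png",np.hstack(a))
E
```

```text
scene [([377.7, 205.4], 0.57)]
[376.8 204. ] tcp [378.2 209.6]
top [([175.2, 286.8], 0.49)]
[210.7 165.6] tcp [211.4 164. ]
```

View pics/a2.png

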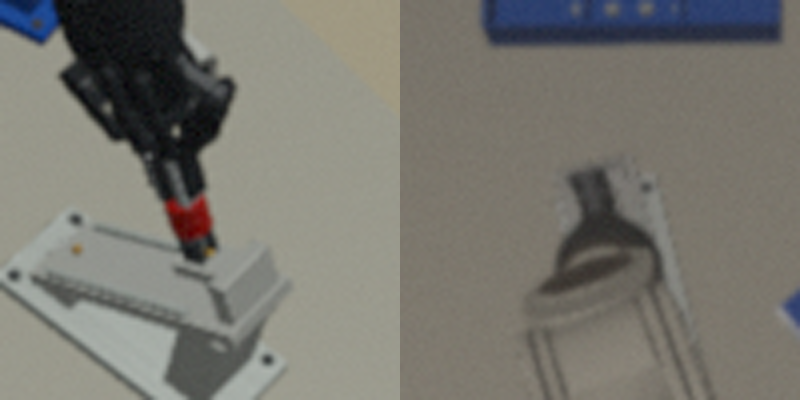

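The fingers closed to 10 mm without catching the knob. In the scene view they end at the knob's top, and in the top view the dark fingertips extend past it to about (207,154). I'll measure where the fingers actually are from depth.

```bash
python3 - <<'E'
from plan import *
for n in("scene","top"):
    c=vision.camera(n);P=cloud(c);im=c["image"].astype(int)
    Q=(P-OB)@RB*1000   # bed frame
    m=(c["z_map"]>0)&(abs(Q[...,0]-126)<70)&(abs(Q[...,1])<60)&(Q[...,2]>36)&(Q[...,2]<140)
    red=(im[...,2]>1.8*im[...,1])&(im[...,2]>60)
    for nm,mm in(("red",m&red),("dark",m&~red)):
        q=Q[mm]
        print(n,nm,len(q))
        for lo in range(36,140,12):
            t=q[(q[:,2]>=lo)&(q[:,2]<lo+12)]
            if len(t): print("  z",lo,len(t),"x",np.percentile(t[:,0],[0,50,100]).round(0),"y",np.percentile(t[:,1],[0,50,100]).round(0))
E
```

```text
scene red 85
  z 48 12 x [125. 134. 138.] y [-11.  -4.   5.]
  z 60 34 x [120. 135. 139.] y [-13.  -7.   8.]
  z 72 32 x [117. 133. 139.] y [-12.  -5.   7.]
  z 84 7 x [125. 127. 143.] y [-15.  -7.   1.]
scene dark 327
  z 36 37 x [118. 131. 139.] y [-9. -4. 12.]
  z 48 15 x [120. 131. 139.] y [-12.  -4.   8.]
  z 60 5 x [117. 135. 138.] y [-11.   7.  12.]
  z 72 5 x [113. 120. 136.] y [-10.  -4.  11.]
  z 84 30 x [110. 137. 151.] y [-14.  -9.   7.]
  z 96 55 x [112. 143. 151.] y [-15. -10.   4.]
  z 108 55 x [112. 140. 150.] y [-15.  -9.   5.]
  z 120 50 x [ 97. 124. 162.] y [-16. -13.  -3.]
  z 132 75 x [ 93. 143. 170.] y [-19. -12.   9.]
top red 0
top dark 19
  z 36 13 x [132. 155. 163.] y [-24. -13.  24.]
  z 96 1 x [142. 142. 142.] y [-11. -11. -11.]
  z 132 5 x [148. 159. 162.] y [-17. -16.  -7.]
```

```bash
python3 - <<'E'
from plan import *
c=vision.camera("scene");o,p,Rm=pose()
p0=np.array([.2102,-.4537,.1939]);R0=R.from_quat([.97657,.2152,0,0]).as_matrix()
p1=np.array([.5567,.1985,.1928])
for nm,a,b in(("start",p0,R0),("a1",p1,Rm),("now",p,Rm)):
  for back in(0,13,30,45):
    print(nm,back,[proj(c,a+b@np.array([0,y,-back])/1000).round(0).tolist() for y in(-43,0,43)])
P=cloud(c);Q=(P-p)@Rm*1000;im=c["image"].astype(int)
m=(c["z_map"]>0)&(abs(Q[...,0])<60)&(abs(Q[...,1])<70)&(Q[...,2]<5)&(Q[...,2]>-160)&(im.max(-1)<90)
for lo in range(-160,0,10):
    t=Q[m&(Q[...,2]>=lo)&(Q[...,2]<lo+10)]
    if len(t):print(lo,len(t),"x",t[:,0].min().round(),t[:,0].max().round(),"y",t[:,1].min().round(),t[:,1].max().round())
E
```

```text
start 0 [[93.0, 194.0], [80.0, 206.0], [67.0, 218.0]]
start 13 [[91.0, 191.0], [78.0, 203.0], [65.0, 215.0]]
start 30 [[89.0, 187.0], [76.0, 199.0], [62.0, 211.0]]
start 45 [[87.0, 184.0], [74.0, 195.0], [60.0, 207.0]]
a1 0 [[360.0, 187.0], [373.0, 190.0], [386.0, 193.0]]
a1 13 [[359.0, 183.0], [371.0, 186.0], [385.0, 188.0]]
a1 30 [[357.0, 177.0], [369.0, 180.0], [383.0, 183.0]]
a1 45 [[355.0, 173.0], [368.0, 175.0], [381.0, 178.0]]
now 0 [[366.0, 206.0], [378.0, 210.0], [391.0, 213.0]]
now 13 [[364.0, 202.0], [377.0, 206.0], [390.0, 209.0]]
now 30 [[363.0, 197.0], [375.0, 201.0], [388.0, 204.0]]
now 45 [[361.0, 193.0], [374.0, 196.0], [387.0, 199.0]]
-160 37 x -12.0 7.0 y 19.0 44.0
-150 95 x -22.0 7.0 y -38.0 46.0
-140 132 x -21.0 12.0 y -55.0 65.0
-130 141 x -19.0 10.0 y -60.0 69.0
-120 106 x -20.0 15.0 y -57.0 63.0
-110 115 x -18.0 13.0 y -48.0 55.0
-100 68 x -16.0 15.0 y -38.0 48.0
-90 74 x -15.0 8.0 y -33.0 43.0
-80 31 x -15.0 0.0 y -13.0 33.0
-70 39 x -13.0 5.0 y -15.0 23.0
-60 35 x -13.0 3.0 y -16.0 23.0
-50 32 x -12.0 5.0 y -17.0 24.0
-40 4 x -11.0 -2.0 y -3.0 -2.0
-30 8 x -11.0 -7.0 y -6.0 8.0
-20 16 x -11.0 -6.0 y -5.0 9.0
-10 12 x -9.0 6.0 y -7.0 12.0
```

The fingertips really lie about 32 mm short of the reported TCP. This matches both earlier pictures: at the start and at a1 the tips fit the "45 mm back" projection, and 13 mm of that is the open swing. I'll go 31 mm deeper and close again.

```bash
python3 -m creep '[[[0,0,0],[0,0,0]],[[0,0,0],[0,0,0]],[[0,0,0],[0,0,0]],[[0,0,0],[0,0,0]],[[2.3,-1,7],[0,0,0]],[[0,0,12],[0,0,0]],[[0,0,12],[0,0,0]],[[0,0,0],[0,0,0]]]' 85
python3 -m creep '[[[0,0,0],[0,0,0]],[[0,0,0],[0,0,0]],[[0,0,0],[0,0,0]],[[0,0,0],[0,0,0]],[[0,0,0],[0,0,0]],[[0,0,0],[0,0,0]]]' 10
python3 -c "
from plan import *
rel(bedw(126,0,49),RK)"
```

```text
clock: 7.15
eef_pos: [0.6025, 0.207, 0.1117]
tool_rot: [0.592, 0.763, 0.203, 0.158]
ft_force: [-0.3, -1.4, 0.3]
grip_width: 0.085
grasp_force: 0.0
clock: 7.9
eef_pos: [0.6, 0.2065, 0.1125]
tool_rot: [0.592, 0.764, 0.202, 0.157]
ft_force: [-9.4, -3.1, 4.9]
grip_width: 0.0257
grasp_force: 58.5
clock 7.9 q [ 0.36  0.2  -0.44  0.42 -0.05  1.67] tool-frame err mm [  0.    3.4 -30.2] turn [-0.0058  0.0004  0.0007] F [-9.4 -3.1  4.9] w 0.0257 g 58.452743170782924
```

```bash
python3 -m creep '[[[0,-3,0],[0,0,0]],[[0,0,0],[0,0,0]]]' 10
python3 -c "
from plan import *
rel(bedw(126,0,49),RK)"
```

```text
clock: 8.15
eef_pos: [0.5998, 0.2065, 0.1125]
tool_rot: [0.592, 0.763, 0.204, 0.159]
ft_force: [-5.6, -1.0, 3.4]
grip_width: 0.0256
grasp_force: 59.3
clock 8.15 q [ 0.36  0.2  -0.45  0.41 -0.06  1.67] tool-frame err mm [  0.1   3.7 -30.1] turn [-0.0012  0.0005  0.0002] F [-5.6 -1.   3.4] w 0.0256 g 59.344057235866785
```

```bash
python3 -m creep '[[[0,-2,-5],[0,0,0]],[[0,0,-6],[0,0,0]],[[0,0,-5],[0,0,0]],[[0,0,-5],[0,0,0]],[[0,0,0],[0,0,0]]]' 10
python3 -c "
from plan import *
rel(bedw(126,0,49),RK);o,p,Q=pose();print('F tool',Q.T@o['ft_force'])"
```

```text
clock: 8.78
eef_pos: [0.5898, 0.2039, 0.13]
tool_rot: [0.592, 0.763, 0.205, 0.159]
ft_force: [5.6, 1.5, -7.3]
grip_width: 0.0259
grasp_force: 59.5
clock 8.78 q [ 0.36  0.16 -0.45  0.45 -0.06  1.67] tool-frame err mm [ 0.1  4.  -9.8] turn [ 0.0013  0.0006 -0.0001] F [ 5.6  1.5 -7.3] w 0.0259 g 59.52485061250627
F tool [0.04611145 1.32919043 9.22873423]
```

```bash
python3 -m creep '[[[0,0,-0.5],[0,0,-0.1]],[[0,0,0],[0,0,-0.174]],[[0,0,0],[0,0,-0.174]],[[0,0,0],[0,0,-0.174]],[[0,0,0],[0,0,-0.174]],[[0,0,0],[0,0,-0.174]],[[0,0,0],[0,0,-0.174]],[[0,0,0],[0,0,-0.174]],[[0,0,0],[0,0,-0.174]],[[0,0,0],[0,0,-0.079]],[[0,0,0],[0,0,0]]]' 10
python3 -c "
from plan import *
rel(bedw(126,0,49),RK);o,p,Q=pose();print('F tool',Q.T@o['ft_force'],o['ft_torque'])"
```

```text
clock: 10.15
eef_pos: [0.5905, 0.2062, 0.1314]
tool_rot: [-0.122, 0.958, 0.034, 0.259]
ft_force: [7.7, 6.2, -7.0]
grip_width: 0.0258
grasp_force: 59.5
clock 10.15 q [ 0.37  0.15 -0.45  0.45 -0.05  0.1 ] tool-frame err mm [-2.2 -1.9 -9.1] turn [6.0000e-03 3.0000e-04 1.5721e+00] F [ 7.7  6.2 -7. ] w 0.0258 g 59.50868651736528
F tool [-4.22104244  4.07924514 10.56860211] [ 0.95973586 -0.29079194  0.45846916]
```

```bash
python3 -m creep '[[[0,2,2],[0,0,0]],[[0,0,2],[0,0,0]],[[0,0,2],[0,0,0]],[[0,0,0],[0,0,0]]]' 10
python3 -c "
from plan import *
rel(bedw(126,0,49),RK);o,p,Q=pose();print('F tool',Q.T@o['ft_force'])"
```

```text
clock: 10.65
eef_pos: [0.5931, 0.2071, 0.1267]
tool_rot: [-0.121, 0.958, 0.033, 0.259]
ft_force: [6.4, 1.9, -0.9]
grip_width: 0.0261
grasp_force: 60.2
clock 10.65 q [ 0.37  0.17 -0.45  0.43 -0.06  0.1 ] tool-frame err mm [ -2.2  -2.2 -14.6] turn [0.0032 0.0034 1.5707] F [ 6.4  1.9 -0.9] w 0.0261 g 60.18247140571475
F tool [-5.32288068  0.28504708  4.18060975]
```

```bash
python3 -m creep '[[[0,0,0.5],[0,0,0]],[[0,0,0],[0,0,0]],[[0,0,0],[0,0,0]],[[0,0,0],[0,0,0]],[[0,0,0],[0,0,0]],[[0,0,-15],[0,0,0]],[[0,0,-25],[0,0,0]],[[0,0,-30],[0,0,0]],[[0,0,-20],[0,0,0]],[[0,0,0],[0,0,0]]]' 85
python3 - <<'E'
from plan import *
c=vision.camera("scene");P=cloud(c);im=c["image"].astype(int);Q=(P-OB)@RB*1000
m=(c["z_map"]>0)&(im[...,2]>1.8*im[...,1])&(im[...,2]>60)&(abs(Q[...,0]-126)<40)&(abs(Q[...,1])<40)
vv,uu=np.nonzero(m);print("red px",uu.mean(),vv.mean(),"expect parked",proj(c,bedw(126,0,81)),"rest",proj(c,bedw(126,0,66)),"z",np.percentile(Q[m][:,2],[5,50,95]))
# blade rows: precise pose via steel plate model points
for n in("scene","top"):
    c=vision.camera(n)
    for q in("blade","blade_notch"):
        print(n,q,[(onz(c,r["position"],0.)[:2].round(4).tolist(),round(r["score"],2)) for r in vision.place_of(c,q)])
    P=cloud(c);Z=P[...,2];rb=(c["z_map"]>0)&(abs(P[...,0]-.5)<.06)&(abs(P[...,1]+.15)<.05)&(c["image"].max(-1)<70)
    v,u=np.nonzero(rb);print("rib dark",rb.sum(),onz(c,(u.mean(),v.mean()),.022).round(4),P[rb].mean(0).round(4))
    x,y=proj(c,np.array([.51,-.15,0]));x,y=int(x)-35,int(y)-40
    cv2.imwrite(f"pics/b_{n}.png",cv2.resize(c["image"][y:y+80,x:x+70],None,fx=5,fy=5,interpolation=cv2.INTER_CUBIC));print("crop",x,y)
a,b=[cv2.imread(f"pics/b_{n}.png") for n in("scene","top")];cv2.imwrite("pics/b.png",np.hstack([a,b]))
E
```

```text
clock: 11.9
eef_pos: [0.5483, 0.1956, 0.2055]
tool_rot: [-0.121, 0.958, 0.033, 0.259]
ft_force: [0.7, 0.9, 0.3]
grip_width: 0.0853
grasp_force: 0.0
red px 374.8021978021978 197.6153846153846 expect parked [375.33054342 199.47975475] rest [376.84534835 204.0368286 ] z [75.17873337 90.11360282 94.52627965]
scene blade [([0.4995, 0.0146], 0.72), ([0.5159, -0.1502], 0.69)]
scene blade_notch [([0.453, -0.1448], 0.93), ([0.4503, -0.0273], 0.69), ([0.6785, -0.1188], 0.27)]
rib dark 85 [ 0.5028 -0.1503  0.022 ] [ 0.5032 -0.1505  0.0229]
crop 214 234
top blade [([0.5185, -0.1571], 0.85), ([0.502, 0.0106], 0.81)]
top blade_notch [([0.4485, -0.1557], 0.92), ([0.455, -0.0227], 0.65)]
rib dark 39 [ 0.4971 -0.1496  0.022 ] [ 0.4962 -0.1491  0.0267]
crop 283 157
```

View pics/b.png

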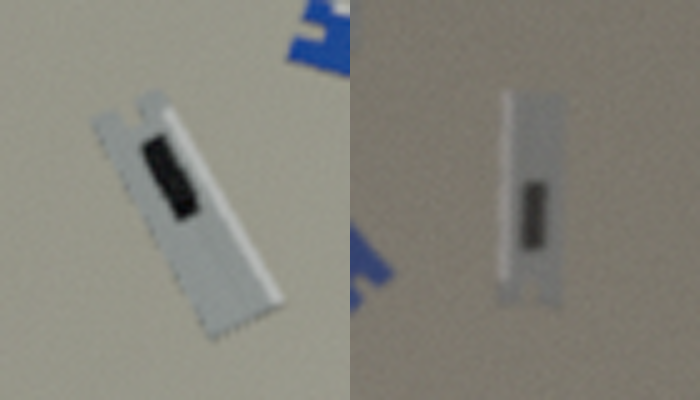

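The plunger is parked: the red centroid moved up to (374.8,197.6). In the crop the blade lies flat with its notch towards the robot and its rib clear. I'll fit the blade pose from the corners and plan the way there.

```bash
cat >> plan.py <<'E'
def blade_fit(obs,z0):
    """obs: (cam, blade-frame pt m, pixel) on bench"""
    f=lambda v:np.concatenate([proj(c,R.from_euler('z',v[2]).apply(p)+[v[0],v[1],0])-q for c,p,q in obs])
    r=least_squares(f,z0,loss="soft_l1");return r.x,f(r.x).reshape(-1,2).round(1).tolist()
E
python3 - <<'E'
from plan import *
cs,ct=vision.camera("scene"),vision.camera("top")
K=lambda a,b:np.array([a*.075,b*.022,.004])
S=[(cs,K(-1,1),(246,252.6)),(cs,K(-1,-1),(233,258.4)),(cs,K(1,-1),(256.4,302)),(cs,K(1,1),(270.6,294.6))]
T=[(ct,K(1,1),(313,175.4)),(ct,K(1,-1),(326.4,176)),(ct,K(-1,-1),(325.6,218.2)),(ct,K(-1,1),(313.4,217.6))]
for o in(S,T,S+T): print(blade_fit(o,[.515,-.15,0]))
v,_=blade_fit(S+T,[.515,-.15,0])
Rb=R.from_euler('z',v[2]).as_matrix();RG=Rb@np.diag([-1,1,-1.])
rib=np.array([v[0],v[1],0])+Rb@np.array([-.015,0,0])
plan(rib+[0,0,.06-.032],RG,12)
E
```

```text
(array([ 0.51736141, -0.14907474, -0.05409049]), [[0.3, -1.0], [-0.9, -0.1], [-0.1, 0.4], [0.6, 0.4]])
(array([ 0.51103085, -0.15336436, -0.03655152]), [[0.4, -0.1], [-0.3, -0.3], [0.3, 0.1], [-0.4, 0.3]])
(array([ 0.51483441, -0.15100642, -0.04279408]), [[-1.1, -1.3], [-2.2, -0.3], [-0.9, -0.1], [-0.3, -0.3], [-0.1, -1.2], [-0.9, -1.3], [-0.6, -1.0], [-1.2, -0.8]])
clock 12.35 q [ 0.38 -0.   -0.41  0.64 -0.07  0.11] n 12 row [11.1, -28.6, 11.6] [0.0063, 0.0432, 0.0239]
path [[0.551, 0.166, 0.186], [0.553, 0.08, 0.139], [0.543, -0.007, 0.095], [0.521, -0.094, 0.053]]
```

```bash
python3 -m creep '[[[11.1,-28.6,11.6],[0.0063,0.0432,0.0239]],[[11.1,-28.6,11.6],[0.0063,0.0432,0.0239]],[[11.1,-28.6,11.6],[0.0063,0.0432,0.0239]],[[11.1,-28.6,11.6],[0.0063,0.0432,0.0239]],[[11.1,-28.6,11.6],[0.0063,0.0432,0.0239]],[[11.1,-28.6,11.6],[0.0063,0.0432,0.0239]],[[11.1,-28.6,11.6],[0.0063,0.0432,0.0239]],[[11.1,-28.6,11.6],[0.0063,0.0432,0.0239]],[[11.1,-28.6,11.6],[0.0063,0.0432,0.0239]],[[11.1,-28.6,11.6],[0.0063,0.0432,0.0239]],[[11.1,-28.6,11.6],[0.0063,0.0432,0.0239]],[[11.1,-28.6,11.6],[0.0063,0.0432,0.0239]]]' 30
python3 -m creep '[[[0,0,0],[0,0,0]],[[0,0,0],[0,0,0]]]' 30
python3 - <<'E'
from plan import *
v=[.5148,-.1510,-.043]
Rb=R.from_euler('z',v[2]).as_matrix();RG=Rb@np.diag([-1,1,-1.])
rib=np.array([v[0],v[1],0])+Rb@np.array([-.015,0,0])
rel(rib+[0,0,.005-.032],RG)
c=vision.camera("scene");x,y=205,200
cv2.imwrite("pics/d.png",cv2.resize(c["image"][y:y+110,x:x+110],None,fx=5,fy=5,interpolation=cv2.INTER_CUBIC))
P=cloud(c);o,p,Q=pose();q=(P-p)@Q*1000
m=(c["z_map"]>0)&(abs(q[...,0])<45)&(abs(q[...,1])<70)&(q[...,2]>-150)&(c["image"].max(-1)<90)&(P[...,2]>.035)
for lo in range(-110,0,6):
    t=q[m&(q[...,2]>=lo)&(q[...,2]<lo+6)]
    if len(t):print(lo,len(t),"x",t[:,0].min().round(),t[:,0].max().round(),"y",t[:,1].min().round(),t[:,1].max().round())
E
```

```text
clock: 13.85
eef_pos: [0.4998, -0.1513, 0.0282]
tool_rot: [0.022, 1.0, 0.0, -0.0]
ft_force: [0.8, -0.1, 0.4]
grip_width: 0.03
grasp_force: 0.0
clock: 14.1
eef_pos: [0.5001, -0.15, 0.0288]
tool_rot: [0.021, 1.0, 0.001, 0.001]
ft_force: [0.3, 0.4, 0.6]
grip_width: 0.0298
grasp_force: 0.0
clock 14.1 q [-0.29  0.41 -0.21  0.95  0.   -0.25] tool-frame err mm [ 0.3 -0.5 55.8] turn [0.0012 0.0012 0.0009] F [0.3 0.4 0.6] w 0.0298 g 0.0
-110 31 x -21.0 -2.0 y -53.0 52.0
-104 27 x -20.0 5.0 y -50.0 46.0
-98 48 x -17.0 6.0 y -47.0 49.0
-92 59 x -16.0 5.0 y -45.0 46.0
-86 20 x -17.0 8.0 y -33.0 37.0
-80 13 x -14.0 3.0 y -30.0 36.0
-74 11 x -14.0 8.0 y -26.0 21.0
-68 15 x -15.0 -2.0 y -27.0 26.0
-62 14 x -15.0 6.0 y -28.0 26.0
-56 15 x -14.0 6.0 y -27.0 25.0
-50 8 x -15.0 3.0 y -22.0 17.0
-44 2 x -3.0 9.0 y 16.0 16.0
```

View pics/d.png

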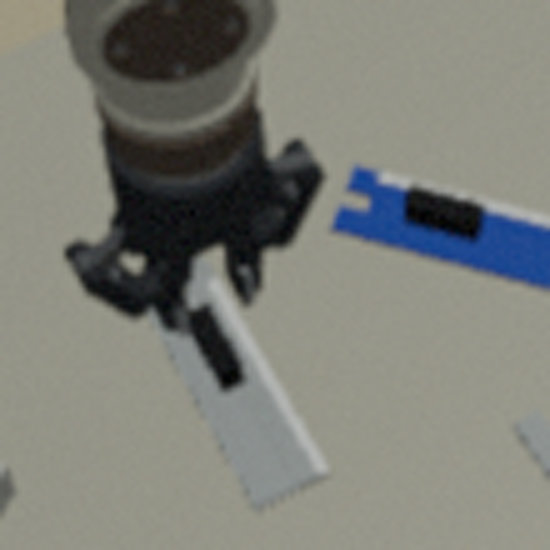

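The fingers at (175,320) and (250,295) in the crop straddle the rib at (215,345), still well above it. I'll go down in stages until they feel the plate.

```bash
python3 -m creep '[[[0,0,15],[0,0,0]],[[0,0,15],[0,0,0]],[[0,0,15],[0,0,0]],[[0,0,8],[0,0,0]],[[0,0,3],[0,0,0]],[[0,0,0],[0,0,0]]]' 30
python3 -m creep '[[[0,0,2],[0,0,0]],[[0,0,0],[0,0,0]]]'
python3 -m creep '[[[0,0,2],[0,0,0]],[[0,0,0],[0,0,0]]]'
python3 -m creep '[[[0,0,2],[0,0,0]],[[0,0,0],[0,0,0]]]'
```

```text
clock: 14.9
eef_pos: [0.5, -0.1504, -0.0271]
tool_rot: [0.021, 1.0, 0.0, 0.0]
ft_force: [0.1, -0.1, 0.6]
grip_width: 0.0298
grasp_force: 0.0
clock: 15.15
eef_pos: [0.5002, -0.1504, -0.0288]
tool_rot: [0.021, 1.0, 0.0, 0.001]
ft_force: [-0.5, -0.1, 0.1]
grip_width: 0.03
grasp_force: 0.0
clock: 15.4
eef_pos: [0.4999, -0.1503, -0.0311]
tool_rot: [0.021, 1.0, 0.0, 0.0]
ft_force: [0.5, 0.5, 0.2]
grip_width: 0.0296
grasp_force: 0.0
clock: 15.65
eef_pos: [0.4998, -0.1502, -0.0332]
tool_rot: [0.021, 1.0, 0.0, 0.0]
ft_force: [0.7, -0.8, 0.0]
grip_width: 0.0304
grasp_force: 0.0
```

```bash
python3 -m creep '[[[0,0,2],[0,0,0]],[[0,0,0],[0,0,0]],[[0,0,0],[0,0,0]],[[0,0,0],[0,0,0]],[[0,0,0],[0,0,0]]]' 5
python3 -c "
from plan import *
rel(np.zeros(3),np.eye(3))"
```

```text
clock: 16.27
eef_pos: [0.5014, -0.1499, -0.0329]
tool_rot: [0.021, 1.0, 0.001, 0.002]
ft_force: [-1.5, 3.0, 11.6]
grip_width: 0.013
grasp_force: 66.7
clock 16.27 q [-0.29  0.49 -0.27  0.8   0.   -0.25] tool-frame err mm [507.1 128.8 -34.9] turn [-6.5700e-02 -3.1367e+00 -2.1000e-03] F [-1.5  3.  11.6] w 0.013 g 66.74046842555981
```

```bash
python3 -m creep '[[[0,0,-10],[0,0,0]],[[0,0,-25],[0,0,0]],[[0,0,-35],[0,0,0]],[[0,0,-35],[0,0,0]],[[0,0,-25],[0,0,0]],[[0,0,0],[0,0,0]]]' 5
cat >> plan.py <<'E'
RS=RB@np.diag([-1,1,-1.])
def seat(x,y,z): return bedw(48+1.5-3.5+x,2.2+y,z-33)   # blade offset from its seat, bed axes mm
E
python3 -c "
from plan import *
rel(seat(-42,0,60),RS)
plan(seat(-42,0,60),RS,12)"
```

```text
clock: 17.02
eef_pos: [0.5015, -0.151, 0.097]
tool_rot: [0.021, 1.0, -0.0, 0.003]
ft_force: [0.2, 0.2, -2.4]
grip_width: 0.0127
grasp_force: 63.7
clock 17.02 q [-0.29  0.34 -0.11  1.11  0.   -0.25] tool-frame err mm [ 19.7 332.7  36.3] turn [-0.0782 -0.5145 -0.2862] F [ 0.2  0.2 -2.4] w 0.0127 g 63.6955616727937
clock 17.025 q [-0.29  0.34 -0.11  1.11  0.   -0.25] n 12 row [-1.2, 27.7, 3.8] [-0.0065, -0.0429, -0.0238]
path [[0.504, -0.123, 0.093], [0.508, -0.04, 0.083], [0.508, 0.043, 0.074], [0.502, 0.127, 0.066]]
```

```bash
python3 -m creep '[[[-1.2,27.7,3.8],[-0.0065,-0.0429,-0.0238]],[[-1.2,27.7,3.8],[-0.0065,-0.0429,-0.0238]],[[-1.2,27.7,3.8],[-0.0065,-0.0429,-0.0238]],[[-1.2,27.7,3.8],[-0.0065,-0.0429,-0.0238]],[[-1.2,27.7,3.8],[-0.0065,-0.0429,-0.0238]],[[-1.2,27.7,3.8],[-0.0065,-0.0429,-0.0238]],[[-1.2,27.7,3.8],[-0.0065,-0.0429,-0.0238]],[[-1.2,27.7,3.8],[-0.0065,-0.0429,-0.0238]],[[-1.2,27.7,3.8],[-0.0065,-0.0429,-0.0238]],[[-1.2,27.7,3.8],[-0.0065,-0.0429,-0.0238]],[[-1.2,27.7,3.8],[-0.0065,-0.0429,-0.0238]],[[-1.2,27.7,3.8],[-0.0065,-0.0429,-0.0238]]]' 5
python3 -m creep '[[[0,0,0],[0,0,0]],[[0,0,0],[0,0,0]]]'
python3 - <<'E'
from plan import *
rel(seat(-42,0,60),RS)
c=vision.camera("scene");x,y=310,160
cv2.imwrite("pics/e.png",cv2.resize(c["image"][y:y+110,x:x+110],None,fx=5,fy=5,interpolation=cv2.INTER_CUBIC))
# predicted blade far-end corners (top) in full px
o,p,Q=pose()
for a,b in((75,22),(75,-22),(-75,-22)):
    t=np.array([-(a+13.5),b,-(33+4)])/1000   # tool frame of blade pt (x=a,y=b,z=4)
    print(a,b,proj(c,p+Q@t).round(1),((proj(c,p+Q@t)-[x,y])*5).round())
E
```

```text
clock: 18.52
eef_pos: [0.4919, 0.1829, 0.0574]
tool_rot: [-0.121, 0.959, 0.033, 0.254]
ft_force: [-0.7, -0.5, -1.8]
grip_width: 0.0129
grasp_force: 63.8
clock: 18.77
eef_pos: [0.493, 0.182, 0.0583]
tool_rot: [-0.12, 0.959, 0.033, 0.254]
ft_force: [-0.7, -1.0, -1.5]
grip_width: 0.013
grasp_force: 64.0
clock 18.77 q [ 0.4   0.09 -0.76  0.21 -0.07  0.13] tool-frame err mm [-3.6 -0.6 -0.3] turn [ 0.0011 -0.0059 -0.0016] F [-0.7 -1.  -1.5] w 0.013 g 63.98237763089128
75 22 [372.2 196.8] [311. 184.]
75 -22 [361.9 206.5] [260. 232.]
-75 -22 [323.  195.8] [ 65. 179.]
```

View pics/e.png

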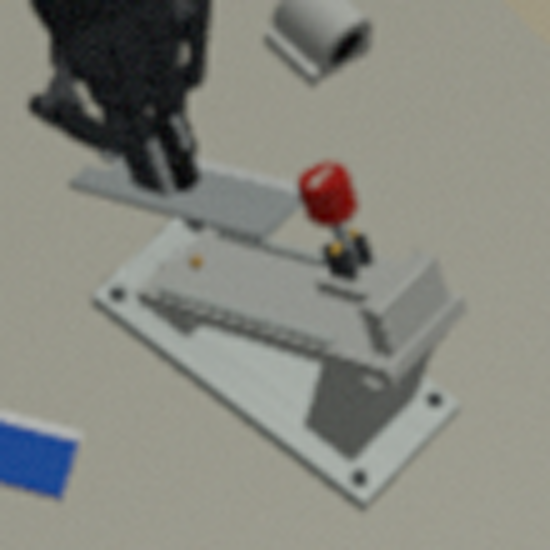

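The blade hangs level with the bed in its grasp. The seen corners (70,182) and (262,238) match the prediction to about 1 px. The knob is parked high at (330,193), with the brass key visible and turned. I'll go down to 12 mm above the bed, still short of the arm, and check alignment.

```bash
python3 -m creep '[[[-3,0,10],[0,0,0]],[[0,0,14],[0,0,0]],[[0,0,14],[0,0,0]],[[0,0,10],[0,-0.004,0]],[[0,0,0],[0,0,0]],[[0,0,0],[0,0,0]]]'
python3 - <<'E'
from plan import *
rel(seat(-42,0,12),RS)
a=[]
for n in("scene","top"):
    c=vision.camera(n);o,p,Q=pose()
    x,y=(315,170) if n=="scene" else (185,150)
    w_,f=(80,5) if n=="scene" else (66,6)
    im=cv2.resize(c["image"][y:y+80*5//f,x:x+w_],None,fx=f,fy=f,interpolation=cv2.INTER_CUBIC);a.append(im[:396])
    bl=lambda u,v,zz:p+Q@(np.array([-(u+13.5),v,-(33+zz)])/1000)
    for q in[(75,22),(75,-22),(-75,-22),(-75,22)]:print(n,q,((proj(c,bl(*q,4))-[x,y])*f).round())
    print("pin",((proj(c,bedw(0,0,5))-[x,y])*f).round(),"rail -y ends",[((proj(c,bedw(u,v,5))-[x,y])*f).round().tolist() for u in(-5,125) for v in(-24.5,24.5)])
    np.save(f"pics/{n}.npy",c["image"])
cv2.imwrite("pics/f.png",np.hstack(a))
E
```

```text
clock: 19.58
eef_pos: [0.5194, 0.1892, 0.0191]
tool_rot: [-0.12, 0.958, 0.033, 0.257]
ft_force: [0.1, -0.2, -2.1]
grip_width: 0.0127
grasp_force: 64.0
clock 19.57 q [ 0.39  0.22 -0.76  0.07 -0.07  0.12] tool-frame err mm [ 0.4 -0.9  0.1] turn [ 0.0016  0.0002 -0.002 ] F [ 0.1 -0.2 -2.1] w 0.0127 g 63.9518949855119
scene (75, 22) [314. 202.]
scene (75, -22) [264. 251.]
scene (-75, -22) [ 71. 194.]
scene (-75, 22) [119. 150.]
pin [167. 210.] rail -y ends [[134.0, 234.0], [188.0, 183.0], [309.0, 287.0], [365.0, 232.0]]
top (75, 22) [125. 142.]
top (75, -22) [204. 122.]
top (-75, -22) [273. 374.]
top (-75, 22) [197. 394.]
pin [214. 283.] rail -y ends [[259.0, 281.0], [174.0, 303.0], [199.0, 59.0], [111.0, 82.0]]
```

View pics/f.png

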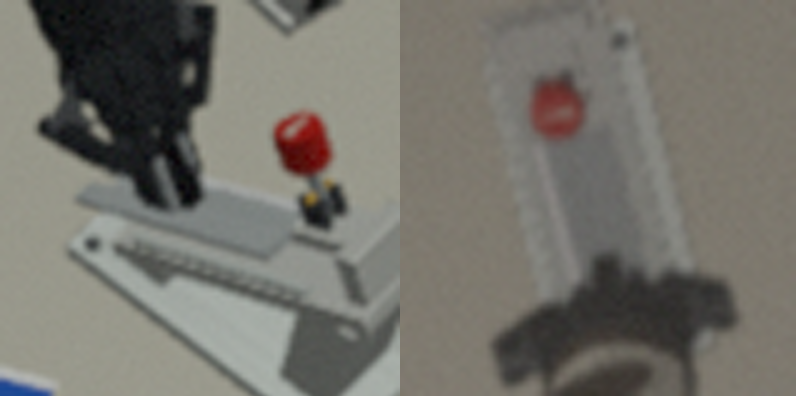

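The scene crop shows the blade about 1 px off prediction. The top crop looks shifted sideways, so I'll measure the lateral offsets from intensity profiles instead of by eye.

```bash
python3 - <<'E'
from plan import *
from scipy.ndimage import map_coordinates
for n in("scene","top"):
    c=vision.camera(n);g=c["image"].astype(float).mean(-1)
    def prof(xs,z,ys):
        acc=0
        for x in xs:
            px=np.array([proj(c,bedw(x,y,z)) for y in ys]);acc=acc+map_coordinates(g,[px[:,1],px[:,0]],order=1)
        return (acc/len(xs)).round().astype(int)
    ys=np.arange(-36,37,3)
    print(n,"y   ",ys.tolist());
    print("blade z16",prof(np.arange(50,88,3),16,ys).tolist())
    print("bed z5   ",prof(np.arange(100,110,2),5,ys).tolist())
    # base plate edges: holder frame lines
    ys2=np.arange(-60,61,3);acc=0;xs=np.arange(-40,60,5)
    H=lambda x,y:np.array([V[0],V[1],0])+RH@(np.array([x,y,12])/1000)
    for x in xs:
        px=np.array([proj(c,H(x,y)) for y in ys2]);acc=acc+map_coordinates(g,[px[:,1],px[:,0]],order=1)
    print("base y",ys2.tolist());print((acc/len(xs)).round().astype(int).tolist())
E
```

```text
scene y    [-36, -33, -30, -27, -24, -21, -18, -15, -12, -9, -6, -3, 0, 3, 6, 9, 12, 15, 18, 21, 24, 27, 30, 33, 36]
blade z16 [127, 142, 146, 141, 124, 112, 118, 126, 129, 128, 128, 129, 128, 127, 127, 127, 128, 132, 143, 145, 138, 132, 135, 137, 135]
bed z5    [99, 111, 111, 125, 142, 146, 146, 145, 144, 145, 145, 145, 143, 125, 100, 91, 116, 132, 126, 118, 124, 136, 131, 122, 119]
base y [-60, -57, -54, -51, -48, -45, -42, -39, -36, -33, -30, -27, -24, -21, -18, -15, -12, -9, -6, -3, 0, 3, 6, 9, 12, 15, 18, 21, 24, 27, 30, 33, 36, 39, 42, 45, 48, 51, 54, 57, 60]
[149, 149, 149, 141, 116, 108, 141, 165, 167, 166, 166, 160, 153, 150, 150, 149, 144, 137, 130, 125, 119, 114, 110, 109, 108, 108, 111, 115, 119, 124, 129, 135, 138, 136, 133, 129, 126, 123, 119, 116, 122]
top y    [-36, -33, -30, -27, -24, -21, -18, -15, -12, -9, -6, -3, 0, 3, 6, 9, 12, 15, 18, 21, 24, 27, 30, 33, 36]
blade z16 [127, 119, 117, 118, 117, 113, 108, 105, 105, 105, 105, 105, 105, 104, 103, 104, 106, 111, 122, 129, 124, 120, 121, 124, 127]
bed z5    [129, 121, 117, 118, 119, 118, 117, 113, 105, 89, 79, 82, 88, 90, 88, 85, 82, 79, 86, 101, 112, 117, 121, 124, 125]
base y [-60, -57, -54, -51, -48, -45, -42, -39, -36, -33, -30, -27, -24, -21, -18, -15, -12, -9, -6, -3, 0, 3, 6, 9, 12, 15, 18, 21, 24, 27, 30, 33, 36, 39, 42, 45, 48, 51, 54, 57, 60]
[117, 118, 118, 117, 116, 117, 126, 131, 131, 125, 119, 117, 118, 117, 113, 109, 107, 106, 104, 100, 97, 97, 96, 96, 98, 99, 102, 109, 119, 122, 119, 119, 122, 125, 127, 124, 120, 118, 119, 119, 119]
```

Against the holder's own edges the blade is laterally centred to within about 1 mm in both cameras. It is about 42 mm short along the slope. I'll lower to 8 mm and slide up under the arm.

```bash
python3 -m creep '[[[0,-0.4,4],[0,0,0]],[[-6,0,0],[0,0,0]],[[-8,0,0],[0,0,0]],[[-8,0,0],[0,0,0]],[[0,0,0],[0,0,0]]]'
python3 -m creep '[[[-6,0,0],[0,0,0]],[[-6,0,0],[0,0,0]],[[-6,0,0],[0,0,0]],[[-5,0,0],[0,0,0]],[[0,0,0],[0,0,0]]]'
python3 -c "
from plan import *
rel(seat(4,0,0),RS)"
```

```text
clock: 20.4
eef_pos: [0.5414, 0.1947, 0.0278]
tool_rot: [-0.12, 0.958, 0.034, 0.258]
ft_force: [-0.2, 0.2, -0.9]
grip_width: 0.0129
grasp_force: 63.9
clock: 21.02
eef_pos: [0.5598, 0.1993, 0.0386]
tool_rot: [-0.12, 0.958, 0.034, 0.257]
ft_force: [-0.0, 0.1, -2.0]
grip_width: 0.0127
grasp_force: 63.9
clock 21.02 q [ 0.38  0.24 -0.64  0.16 -0.06  0.11] tool-frame err mm [ 0.2 -0.8  8.2] turn [ 0.002   0.0013 -0.0018] F [-0.   0.1 -2. ] w 0.0127 g 63.94390171975829
```

```bash
python3 -m creep '[[[0,-0.3,2],[0,0,0]],[[0,0,2],[0,0,0]],[[0,0,0],[0,0,0]]]'
python3 -m creep '[[[0,0,2],[0,0,0]],[[0,0,0],[0,0,0]]]'
python3 -c "
from plan import *
rel(seat(4,0,0),RS);o,p,Q=pose();print('F tool',Q.T@o['ft_force'],o['ft_torque'])"
```

```text
clock: 21.4
eef_pos: [0.5607, 0.1992, 0.0342]
tool_rot: [-0.12, 0.958, 0.033, 0.256]
ft_force: [0.2, 1.2, -0.6]
grip_width: 0.013
grasp_force: 63.9
clock: 21.65
eef_pos: [0.5618, 0.1995, 0.0331]
tool_rot: [-0.12, 0.958, 0.034, 0.257]
ft_force: [-4.1, -1.0, 3.9]
grip_width: 0.0125
grasp_force: 65.1
clock 21.65 q [ 0.38  0.26 -0.64  0.15 -0.06  0.11] tool-frame err mm [-0.8 -0.4  2.4] turn [ 0.0019  0.0004 -0.0015] F [-4.1 -1.   3.9] w 0.0125 g 65.05439059437776
F tool [ 1.7142621   0.01526297 -5.52640998] [-0.19874918  0.5856513  -0.07421611]
```

Contact at about 2 mm nominal. I'll probe whether the pin is inside the notch by sliding gently down-slope until it stops.

```bash
python3 -m creep '[[[2,0,-0.5],[0,0,0]],[[2,0,0],[0,0,0]],[[0,0,0],[0,0,0]]]'
python3 -c "
from plan import *
rel(seat(4,0,0),RS);o,p,Q=pose();print('F tool',Q.T@o['ft_force'],o['ft_torque'])"
python3 -m creep '[[[2,0,0],[0,0,0]],[[2,0,0],[0,0,0]],[[0,0,0],[0,0,0]]]'
python3 -c "
from plan import *
rel(seat(4,0,0),RS);o,p,Q=pose();print('F tool',Q.T@o['ft_force'],o['ft_torque'])"
```

```text
clock: 22.02
eef_pos: [0.5607, 0.1993, 0.033]
tool_rot: [-0.12, 0.958, 0.034, 0.259]
ft_force: [5.0, 1.1, 0.4]
grip_width: 0.0126
grasp_force: 63.8
clock 22.02 q [ 0.38  0.26 -0.65  0.14 -0.06  0.11] tool-frame err mm [-1.9 -0.5  2.9] turn [ 0.0019  0.0048 -0.0021] F [5.  1.1 0.4] w 0.0126 g 63.79051262891153
F tool [-4.64104067 -0.12726245  2.20325578] [ 0.07499963 -0.61485881 -0.02236037]
clock: 22.4
eef_pos: [0.5604, 0.1993, 0.0334]
tool_rot: [-0.12, 0.957, 0.034, 0.262]
ft_force: [8.5, 1.4, 1.6]
grip_width: 0.0127
grasp_force: 63.0
clock 22.4 q [ 0.38  0.25 -0.66  0.13 -0.06  0.11] tool-frame err mm [-1.8 -0.5  3.4] turn [ 0.0018  0.0111 -0.0026] F [8.5 1.4 1.6] w 0.0127 g 63.02831488283118
F tool [-8.16400568 -0.71642541  2.97221605] [ 0.23254047 -1.55759734 -0.08447175]
```

The blade stopped after about 1.4 mm with 8 N, so the pin is in the notch. I'll ease back, press it lightly flat and check.

```bash
python3 -m creep '[[[-3,0,0],[0,0,0]],[[-3,0,1],[0,0,0]],[[0,0,1.5],[0,0,0]],[[0,0,0],[0,0,0]],[[0,0,0],[0,0,0]]]'
python3 -c "
from plan import *
rel(seat(4,0,0),RS);o,p,Q=pose();print('F tool',Q.T@o['ft_force'],o['ft_torque'])"
```

```text
clock: 23.02
eef_pos: [0.561, 0.1994, 0.0325]
tool_rot: [-0.12, 0.958, 0.034, 0.258]
ft_force: [-14.8, -3.8, 24.7]
grip_width: 0.0128
grasp_force: 70.7
clock 23.02 q [ 0.38  0.26 -0.65  0.14 -0.06  0.11] tool-frame err mm [-1.8 -0.5  2.4] turn [ 0.0021  0.0026 -0.0016] F [-14.8  -3.8  24.7] w 0.0128 g 70.69026444980409
F tool [  0.83878856   0.02940411 -29.03936158] [-0.37794406  0.55639741 -0.12845253]
```

```bash
python3 -m creep '[[[0,0,-1.7],[0,0,0]],[[0,0,0],[0,0,0]]]'
python3 -m creep '[[[0,0,0],[0,0,0]],[[0,0,0],[0,0,0]],[[0,0,0],[0,0,0]],[[0,0,-3],[0,0,0]],[[0,0,-10],[0,0,0]],[[0,0,-25],[0,0,0]],[[0,0,-30],[0,0,0]],[[0,0,-35],[0,0,0]],[[30,0,-35],[0,0,0]],[[40,0,-10],[0,0,0]],[[0,0,0],[0,0,0]]]' 32
python3 - <<'E'
from plan import *
rel(seat(4,0,0),RS)
a=[]
for n,x,y,s in(("scene",320,170,90),("top",185,140,90)):
    c=vision.camera(n)
    for q in("blade_notch","bed"):
        print(n,q,[(np.round(r["position"],1).tolist(),round(r["score"],2)) for r in vision.place_of(c,q)])
    print("seat px",proj(c,bedw(0,0,0)).round(1))
    a.append(cv2.resize(c["image"][y:y+s,x:x+s],(400,400),interpolation=cv2.INTER_CUBIC))
cv2.imwrite("pics/g.png",np.hstack(a))
E
```

```text
clock: 23.28
eef_pos: [0.5609, 0.1994, 0.0325]
tool_rot: [-0.12, 0.958, 0.034, 0.257]
ft_force: [-4.0, -0.1, 11.0]
grip_width: 0.0128
grasp_force: 66.4
clock: 24.65
eef_pos: [0.4262, 0.164, 0.1232]
tool_rot: [-0.121, 0.959, 0.033, 0.255]
ft_force: [-0.7, 0.6, -0.1]
grip_width: 0.032
grasp_force: 0.0
clock 24.65 q [ 0.43 -0.17 -0.79  0.44 -0.09  0.16] tool-frame err mm [-7.770e+01  1.000e-01  1.503e+02] turn [ 0.0015 -0.0031 -0.0008] F [-0.7  0.6 -0.1] w 0.032 g 0.0
scene blade_notch [([351.4, 212.7], 0.77), ([272.8, 239.1], 0.64)]
scene bed [([350.2, 210.5], 0.71), ([373.4, 166.8], 0.45)]
seat px [349.  213.4]
top blade_notch [([286.3, 216.3], 0.78), ([218.4, 197.6], 0.71)]
top bed [([193.4, 307.0], 0.73), ([219.2, 197.9], 0.64)]
seat px [220.6 196.8]
```

View pics/g.png

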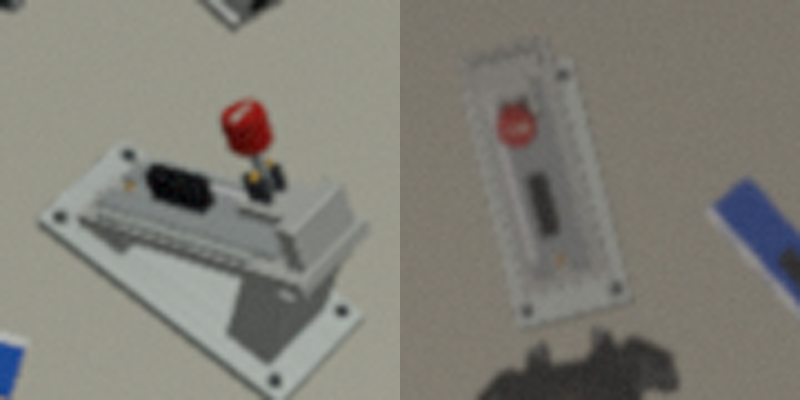

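The blade lies in the channel with the pin showing in the notch (crop (130,186) and (560,260)). The far end is under the arm and the knob is still parked high at (247,127). I'm handing it in.

```bash
python3 -c "
from h import *
print(workorder.job_done())"
```

```text
the job is handed in; nothing more can be done
None
```

I parked the plunger in its rest notch, laid the blade in the channel with its notch over the pin, and handed the job in at about 25 s; no verdict came back, but the final pictures show it seated.

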